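# Clamp a mixing cup in the sliding-jaw holder at the manicure desk

## Robot

A 6-joint arm with a two-finger parallel gripper is mounted at the origin on the work surface. World frame = base frame: x ahead of the robot, y to its left, z up, the work surface at z = 0. Lengths are in mm, angles in degrees, forces in N, time in s.
With the tool pointing down it reaches from about 350 to 850 mm from the base axis. Payload 8.1 kg.
Tool frame: the origin (TCP) lies between the finger pads; the fingertips stand 22 mm ahead of it and the grasp point (between the pads) lies 3 mm ahead of it; z points along the fingers, y is the line along which they close (so a half turn about z gives the same grasp; the last joint's range is limited). The gripper opens to 85 mm and grips with 20 to 120 N. Pads are 22 mm wide; open, the fingers measure 114 mm over their backs; the gripper's body (76 mm by 85 mm) begins 54 mm behind the grasp point. The pads swing forward as they close: fully open they stand 13 mm farther back than shut.
Start: joints at [-81.096, 7.471, 85.268, -0, 87.261, -4.893], TCP at [143.108, -582.688, 253.292] pointing down, gripper open.
Joint ranges: [-169.43, 169.43], [-51.17, 129.36], [1.28, 143.12], [-76.62, 256.62], [0, 156.53], [-152.29, 152.29]. Speed limits (degrees/s): [136.94, 136.94, 159.86, 180, 180, 180].

## Interface

Orientations are given as [roll, pitch, yaw] about the fixed x, y, z axes, in that order (R = Rz(yaw) Ry(pitch) Rx(roll)).
In Python, from bench import r, vision gives the robot as it stands.
- The arm moves only by the tool step_arm, never from a script. Its argument "targets" is a list that holds one entry, the list of rows, each a list of 6 numbers: the shift along the world's x, y, z in mm, then the turn, a rotation vector about the world's x, y, z in rad. In form: [[[x, y, z, rx, ry, rz], ...]]. A call has 1 to 12 rows; each row is the pose to reach, as a shift and turn from the pose commanded when the call began; what a row does not reach only later rows make up. A row lasts 1/12 s, in which the tool goes at most 41.7 mm and 7.16 degrees, less where a joint would pass 70% of its speed; a pose out of reach is approached as far as the arm can. A call with a gripper value outside its range is refused whole. "fingers" is the gripper's target within -1 to 1 (shut at 1, half-way at 0, fully open at -1), set as the call begins (left out, the last holds). The fingers move at their own pace and stop on an object; "newtons" is the grip in N (left out, the last holds). Time passes only in rows, so rows that repeat a pose let the fingers close. It gives the time, the measured TCP pose, the force, the opening and the grip force at its end, in the units of the state.
- r.sense(): the state, without advancing time (a new reading comes with each control period).
- vision.snapshot(name): name is "scene" or "side" or "wrist"; returns a dict with "img" (384x512x3 uint8, blue, green, red), "mtx" (3x3 intrinsics, pixels), "D" ([k1, k2, p1, p2, k3] as OpenCV has them; the pictures are not rectified), "eye" and "attitude" of the camera in the world. Camera axes: x right, y up, looking along -z (the intrinsics and any distortion apply to the point x, -y, -z); pixel columns grow to the right and rows downward; lengths in mm; the calibration is good to about 2 mm. A picture is of the moment at which its call begins. There is no depth.
- r.hand_in(): hands the job in; it is judged then, once.
The state is a dict: "time": time; "joint_pos": joint angles; "qd": joint speeds; "joint_efforts": joint torques, N m; "tool_pos": TCP position; "tcp_rot": TCP orientation; "ft_force": force on the tool from outside, world axes, zero at the start; "wrist_torque": the same for the moment, N m; "finger_gap": finger opening in mm; "grip_force": force on a finger pad.
Only numpy, scipy, OpenCV 4.12 (cv2) and the standard library are available. Lean on these libraries where they do the work, as an engineer would, in place of code of your own. Each camera call takes 0.05 s, during which the arm holds its last target. There are 200 camera calls.

## Task

Take only the pink cup off the top of the nested stack and stand it upright in the aluminium cup holder, home against the V-shaped end stop. Slacken the red clamp knob before sliding the jaw, bring the jaw up until its blue cushion presses lightly on the cup, and turn the knob tight again so the jaw stays locked with the cup held snug. Leave the other two cups stacked where they are and do not disturb the other things on the desk.

Things in the scene. Friction and masses are not known exactly. Their poses are not given: they have to be found in the camera images.
- holder: cup holder: fixed aluminium plate 250 x 90 mm, 12 mm thick; origin on the desk under it (plate from x = -130 to +120, y = -45 to +45 mm). Its x axis is the slide direction, from the sliding jaw to the fixed rubber-faced V-shaped end stop (52 mm high over the desk, opening to -x, its arms reach back to x = 73 mm and out to y = +-35 mm)
- seat (a point): point on the plate's top (12 mm over the desk) at holder x = 55 mm, y = 0: where the middle of the cup's underside is when the cup stands home against both arms of the V
- carriage (a joint): travel of the white jaw carriage along holder x, in m: 0 open, stop 0.055, grows as it closes; starts clamped at 0 to 0.022. Cushion face at holder x = -18 mm + travel (touches a cup that is home at about 0.040); knob axis 60 mm behind the face. Freed it slides with 1.5 N friction and can be moved by the knob. Over the desk: block top 46 mm, jaw top 56 mm; 72 mm wide
- knob (a joint): red clamp knob's angle, rad, about its upright axis: counter-clockwise from above is positive and slackens; stops at -0.3 and 3.2; starts tight, near 0. At 0 its bar lies along holder x. The brake lets go, and bites again, at an angle that differs each time, 1.2 to 2.15; 1 rad tighter than that clamps with about 30 N. Friction 0.1 N m, up to 0.2 when tight; stays where left
- knob_grip (a point): middle of the knob's grip bar, on its axis, 78 mm over the desk: bar 44 mm long, 16 mm thick, 64 to 92 mm over the desk, above a 40 mm round red flange (58 to 64 mm over the desk). The point's x axis runs along the bar and turns with the knob; a white mark on top lies at its +x end
- cushion: blue jaw cushion facing the V, 52 mm wide and 32 mm high (19 to 51 mm over the desk); it is springy and gives up to 4 mm at 1.5 N per mm. Origin: bottom middle of its front face, 15 mm over the desk; its x axis is the holder's x
- pad: brake pad hidden inside the carriage under the knob; the knob's screw presses it (through a spring) on the brass wear strip
- wear_strip: brass strip on the plate under the carriage, on which the brake pad presses; its height, worn, differs a little each time
- cup_top: pink stepped cup, top one of three nested on the steel tray: 42 mm high, upper 20 mm a straight band 66 mm across (wall 3 mm, hollow), below it a thick solid foot 54 tapering to 50 mm; about 90 g; origin at the middle of its underside, z up. Its foot stands inside the next cup, so only its upper 20 mm show above that cup's rim. At the start underside 48 mm, rim 90 mm over the desk
- cup_mid: pale green cup, same shape, second in the stack (underside 27 mm, rim 69 mm over the desk); origin at the middle of its underside
- cup_low: white cup, same shape, bottom of the stack (underside 6 mm over the desk); origin at the middle of its underside
- tray: fixed flat steel tray plate 190 x 220 mm, 6 mm thick, carrying the cups and two bottles; origin on the desk under its centre
- polish_red: loose red polish bottle on the tray, 26 mm across, 62 mm high; origin at its underside
- polish_blue: loose blue polish bottle on the tray, same size; origin at its underside
- polish_green: loose green polish bottle beside the holder, same size; origin at its underside
- nail_file: loose pale blue nail file lying flat, 150 x 24 x 6 mm; origin at the middle of its underside
- buffer: loose pink buffer block, 90 x 28 x 26 mm; origin at the middle of its underside
Things that resemble listed ones, but are neither listed nor needed, are in the scene too. Leave any orange look-alike of the cup_low alone. Leave any purple look-alike of the cup_mid alone.

How it is judged:
By the outcome, as a careful person would: the job done as asked, in the order asked, and still so for the second after the job is handed in, with the robot touching nothing.
It also fails if it takes over 72 s, if anything falls off the work surface, if the arm or the gripper's body presses on something with over 40 N, if the wrist force passes 120 N, or if a joint passes its speed limit or range.

## Working session

There is one attempt and no reset: what is moved stays moved. The work goes in short steps, Python scripts to look and compute and a tool call to move; the robot and the scene stay as the last step left them, time stands still between calls to the robot, and variables do not carry over. Pictures are saved under pics/ and viewed, at most 11 in all, crops included, and the job is handed in when it is done.

Besides the shell and the picture viewer there is one more tool, called after ">>>" by a JSON object that holds its "method" and its "body", one argument or row to a line. step_arm: Moves the arm, as the interface text tells. Its arguments: {"type":"object","properties":{"targets":{"type":"array"},"fingers":{"type":"number"},"newtons":{"type":"number"}},"required":["targets"]}

```bash
mkdir -p pics; cat > h.py <<'E'
import numpy as np, cv2, pickle
from bench import r, vision
from scipy.spatial.transform import Rotation as R
def snap(n,f):
    s=vision.snapshot(n); cv2.imwrite(f'pics/{f}.png',s['img']); pickle.dump(s,open(f'pics/{f}.pkl','wb')); return s
def load(f): return pickle.load(open(f'pics/{f}.pkl','rb'))
def rot(s):
    a=np.array(s['attitude'],float)
    if a.shape==(3,3): return a
    return R.from_euler('xyz',a,degrees=True).as_matrix() if a.size==3 else R.from_quat(a).as_matrix()
def px2w(s,u,v,z):
    p=cv2.undistortPoints(np.array([[[u,v]]],float),np.array(s['mtx'],float),np.array(s['D'],float))[0,0]
    d=rot(s)@np.array([p[0],-p[1],-1]); e=np.array(s['eye'],float)
    return (e+d*(z-e[2])/d[2]).round(1)
def w2px(s,P):
    c=(np.atleast_2d(P)-np.array(s['eye'],float))@rot(s); c=c*[1,-1,-1]
    return cv2.projectPoints(c.reshape(-1,1,3),np.zeros(3),np.zeros(3),np.array(s['mtx'],float),np.array(s['D'],float))[0].reshape(-1,2).round(1)
E
python3 - <<'E'
from h import *
a=snap('scene','s0');b=snap('side','d0')
for s in(a,b): print(s['eye'],s['attitude'],s['mtx'],s['D'])
cv2.imwrite('pics/both0.png',cv2.resize(np.vstack([a['img'],b['img']]),None,fx=.78,fy=.78))
cv2.imwrite('pics/s0b.png',cv2.resize(a['img'],(800,600),interpolation=cv2.INTER_CUBIC))
print(r.sense())
E
```

```text
[ 955.32973937 -685.88440801  709.85965774] [49.68159546 -1.2259874  30.04481466] [[430.53108836   0.         267.47283729]
 [  0.         430.53108836 181.32453325]
 [  0.           0.           1.        ]] [0.05389892 0.         0.         0.         0.        ]
[396.95621919 609.75653506 744.26722569] [  45.61622368    0.69286169 -164.67550357] [[352.79604823   0.         258.93958477]
 [  0.         352.79604823 198.92939897]
 [  0.           0.           1.        ]] [-0.03587482  0.          0.          0.          0.        ]
{'time': 0.1, 'joint_pos': array([-8.10957104e+01,  7.51284686e+00,  8.53231569e+01,  9.99698981e-04,
        8.72616916e+01, -4.89220133e+00]), 'qd': array([-0.06309637, -0.08720165, -0.21134363,  0.01518097,  0.02912972,
       -0.10839959]), 'joint_efforts': array([-6.32218471e-04, -5.70952177e+01, -5.01943266e+01, -2.81684770e-04,
        8.16528162e-03,  1.35608644e-05]), 'tool_pos': array([ 143.04915917, -582.22420221,  252.32664066]), 'tcp_rot': array([-1.79902746e+02, -9.32641651e-03,  1.37964345e+01]), 'ft_force': array([-0.75073187, -1.39267076,  0.00493707]), 'wrist_torque': array([-0.03439864, -0.01833397, -0.0089869 ]), 'grip_force': 0.0, 'finger_gap': 85.32071592316336}
```

View pics/s0b.png

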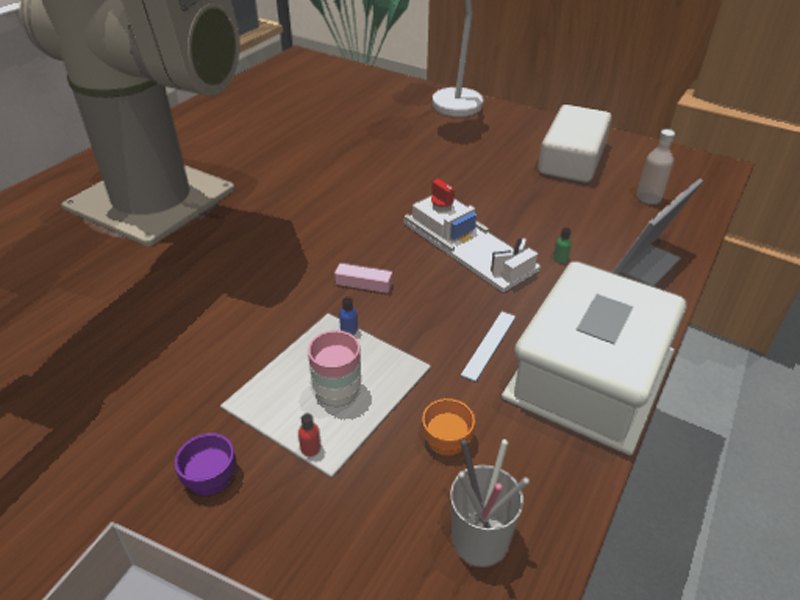

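The scene view (800 px scale) shows the nested stack at (335,355) with the pink rim on top. Things it could be confused with are the orange cup (448,425), the purple cup (206,463) and the pink buffer (363,278). I choose the pink cup on the stack. The holder runs from (410,220) to (530,280), with the knob at (442,193) and the V at (515,260).

```bash
python3 - <<'E'
from h import *
a=load('s0')['img'];b=load('d0')['img']
c1=cv2.resize(a[110:190,250:350],(400,320),interpolation=cv2.INTER_CUBIC)
c2=cv2.resize(a[185:305,140:290],(400,320),interpolation=cv2.INTER_CUBIC)
bb=cv2.resize(b,(400,300))
cv2.imwrite('pics/m1.png',np.hstack([c1,c2]))
cv2.imwrite('pics/d0b.png',cv2.resize(b,(800,600),interpolation=cv2.INTER_CUBIC))
E
```

```text
(no output)
```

View pics/m1.png

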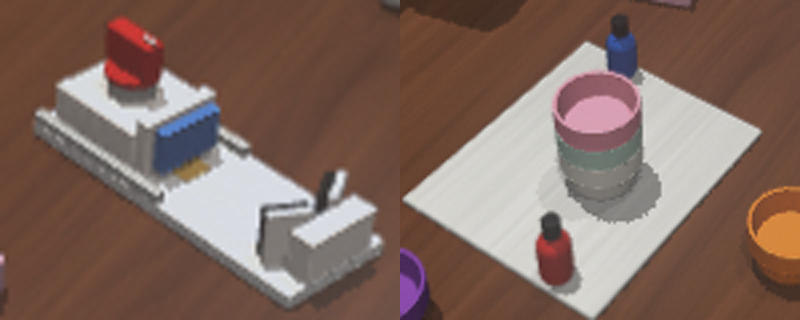

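View pics/d0b.png

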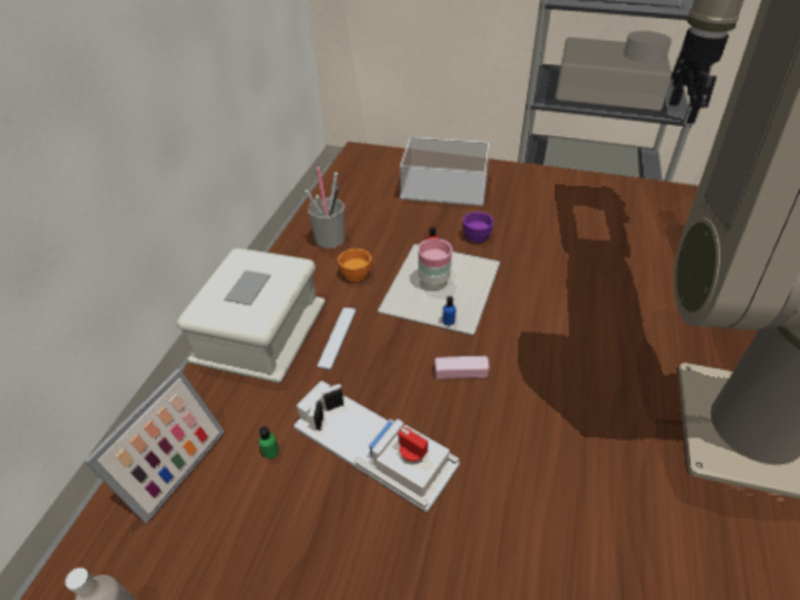

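The close crop confirms the pink cup is on top of green and white (rim centre about (198,110) in the right crop). The red bottle is at (555,255) and the blue one at (621,45). In the side view the holder corners are (296,427), (427,503), (457,460), and the white mark on the knob faces the V.

```bash
python3 - <<'E'
from h import *
from scipy.optimize import least_squares
a=load('s0');b=load('d0')
A=lambda x,y:(250+x/4,110+y/4)
B=lambda x,y:(x*.64,y*.64)
def C(x,y): return (140+(x-400)/2.6667,185+y/2.6667)
for n,(p,q) in {'rim':(C(598,110),B(435,250)),}.items(): print(n,px2w(a,*p,90),px2w(b,*q,90))
obs=[(a,A(290,298),(120,-45,12)),(a,A(36,118),(-130,-45,12)) ,(a,A(382,240),(120,45,12)),
 (b,B(296,427),(120,45,12)),(b,B(427,503),(-130,45,12)),(b,B(457,460),(-130,-45,12))]
for s,p,h in obs: print(px2w(s,*p,12))
def W(t,h): c,s_=np.cos(t[2]),np.sin(t[2]); return np.array([t[0]+c*h[0]-s_*h[1],t[1]+s_*h[0]+c*h[1],h[2]])
f=lambda t:np.concatenate([w2px(s,W(t,h))[0]-p for s,p,h in obs])
best=min((least_squares(f,[600,0,k],diff_step=1e-3) for k in(0,1,-1,2,-2,3)),key=lambda o:o.cost)
t=best.x; print(t,np.degrees(t[2]),best.fun.round(1),'seat',W(t,(55,0,12)))
for tr in(0,.022): print('knob',W(t,(-78+1000*tr,0,78)))
print('knob px',px2w(a,*A(134,45),92),px2w(b,*B(413,440),92))
for n,z,p,q in(('green',0,A(0,0),B(268,457)),('blue',68,C(620,20),B(450,300)),('red',68,C(551,218),B(433,232)),('orange',0,(448*.64,450*.64),B(355,278)),('buffer',26,(363*.64,270*.64),B(462,360)),('file',6,(489*.64,346*.64),B(337,337))): print(n,px2w(a,*p,z),px2w(b,*q,z))
E
```

```text
rim [ 580.  -220.2   90. ] [ 569.  -207.9   90. ]
[679.6  94.7  12. ]
[444.5 179.2  12. ]
[706.6 178.9  12. ]
[699.4 185.2  12. ]
[470.8 254.6  12. ]
[443.8 177.1  12. ]
[5.78386403e+02 1.86391297e+02 1.10705999e-01] 6.342986500066719 [ 18.  -10.   -6.7  10.3   4.4 -14.6  -7.3  21.3  15.5 -12.4  -0.1 -18.6] seat [633.04971201 192.46769713  12.        ]
knob [500.86389188 177.77385642  78.        ]
knob [522.72921551 180.20441654  78.        ]
knob px [515.  186.8  92. ] [502.9 209.6  92. ]
green [328.4 318.3   0. ] [724.4 239.7   0. ]
blue [ 522.2 -109.8   68. ] [ 516.2 -101.7   68. ]
red [ 598.9 -304.7   68. ] [ 592.2 -292.5   68. ]
orange [ 744.5 -215.3    0. ] [ 731.  -188.8    0. ]
buffer [472.7   1.7  26. ] [472.9  -4.9  26. ]
file [712.4 -28.4   6. ] [706.6 -18.1   6. ]
```

>>> {"method": "step_arm", "body": {
  "targets": [
    [[36,30,0,0,0,-0.107],[72,61,0,0,0,-0.214],[108,92,0,0,0,-0.321],[144,122,0,0,0,-0.428],[180,153,0,0,0,-0.535],[216,184,0,0,0,-0.642],[252,214,0,0,0,-0.749],[288,245,0,0,0,-0.856],[324,276,0,0,0,-0.963],[360,306,0,0,0,-1.07],[396,337,0,0,0,-1.177],[420,360,0,0,0,-1.284]]
  ]
}}

```text
time: 1.1
tool_pos: [523.4, -257.2, 252.9]
tcp_rot: [180.0, 0.0, -60.1]
ft_force: [1.8, -0.9, 1.1]
finger_gap: 85.2
grip_force: 0.0
```

```bash
python3 - <<'E'
from h import *
s=snap('wrist','w1'); print(s['eye'],s['attitude']); q=r.sense(); print(q['tool_pos'],q['tcp_rot'],q['joint_pos'].round(1),q['time'])
for z in(0,90): print(w2px(s,[[575,-214,z]]))
cv2.imwrite('pics/w1b.png',cv2.resize(s['img'],(800,600)))
E
```

```text
[ 565.08047485 -329.43203402  373.35713365] [-1.90624338e+01 -7.02735302e-02 -1.50112916e+02]
[ 527.99695593 -251.52560264  252.7540542 ] [-1.79770756e+02  1.05967544e-01 -6.06689951e+01] [-30.6   5.1  87.9   0.3  87.  120. ] 1.15
[[210.6 168.7]]
[[197.6 188.6]]
```

View pics/w1b.png

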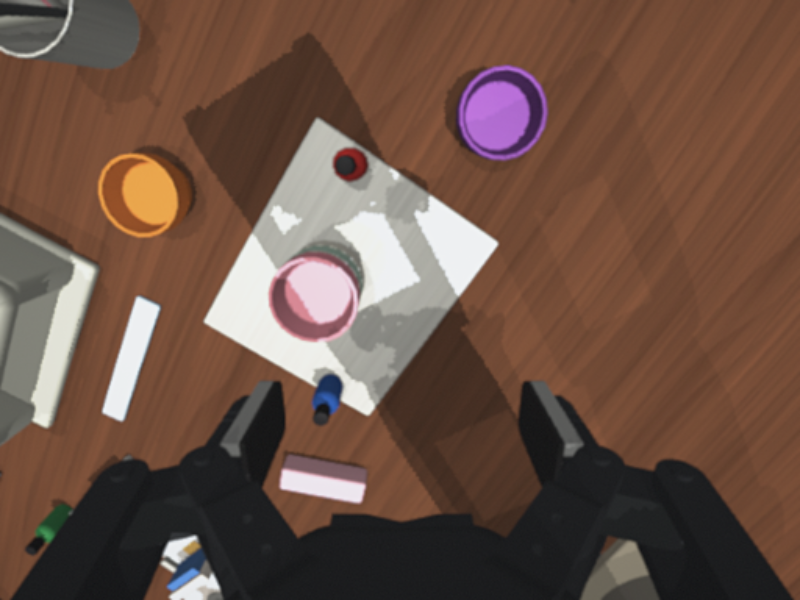

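The wrist view shows the pink rim centred at about (314,297) in the 800 px picture. The red bottle is at (350,163) and the blue one at (325,398), so neither is on the finger line.

```bash
python3 - <<'E'
from h import *
s=load('w1');k=.64
print('rim',px2w(s,314*k,297*k,90),px2w(s,269*k,297*k,90),px2w(s,359*k,297*k,90),px2w(s,314*k,254*k,90),px2w(s,314*k,342*k,90))
print('red',px2w(s,348*k,165*k,68),'blue',px2w(s,322*k,413*k,68),'or',px2w(s,140*k,195*k,42))
q=r.sense();print(q['tool_pos'],q['tcp_rot'])
a=load('s0');print(w2px(a,[[571,-215,90]]), w2px(load('d0'),[[571,-215,90]])/.64)
E
```

```text
rim [ 570.9 -214.3   90. ] [ 599.3 -198.    90. ] [ 542.8 -230.4   90. ] [ 584.9 -242.7   90. ] [ 555.3 -182.2   90. ]
red [ 594.  -305.4   68. ] blue [ 519.3 -113.3   68. ] or [ 731.3 -202.2   42. ]
[ 527.99695593 -251.52560264  252.7540542 ] [-1.79770756e+02  1.05967544e-01 -6.06689951e+01]
[[212.1 222.9]] [[434.84375 247.65625]]
```

>>> {"method": "step_arm", "body": {
  "targets": [
    [[0,0,0,0,0,0],[0,0,0,0,0,0],[0,0,0,0,0,0]]
  ]
}}

```text
time: 1.4
tool_pos: [521.6, -259.4, 252.9]
tcp_rot: [180.0, 0.0, -59.7]
ft_force: [-0.9, -0.1, -0.0]
finger_gap: 85.3
grip_force: 0.0
```

>>> {"method": "step_arm", "body": {
  "targets": [
    [[17,16,-20,0,0,0],[34,32,-45,0,0,0],[49.5,46.4,-70,0,0,0],[49.5,46.4,-95,0,0,0],[49.5,46.4,-108,0,0,0],[49.5,46.4,-108,0,0,0],[49.5,46.4,-108,0,0,0]]
  ]
}}

```text
time: 1.98
tool_pos: [570.6, -213.7, 145.1]
tcp_rot: [179.9, 0.1, -59.9]
ft_force: [0.4, -0.4, 0.4]
finger_gap: 85.4
grip_force: 0.0
```

```bash
python3 - <<'E'
from h import *
s=snap('wrist','w2'); q=r.sense(); print(q['tool_pos'],q['tcp_rot'],q['finger_gap'],s['eye'])
print(w2px(s,[[571,-213,90]])/.64,w2px(s,[[571,-213,144]])/.64)
cv2.imwrite('pics/w2b.png',cv2.resize(s['img'],(800,600)))
E
```

```text
[ 571.5741813  -214.02017492  146.62436461] [-1.79970290e+02 -6.12542946e-02 -5.98584613e+01] 85.63518854417939 [ 612.68014415 -285.79621438  265.46844942]
[[399.375  345.3125]] [[399.0625 413.4375]]
```

View pics/w2b.png

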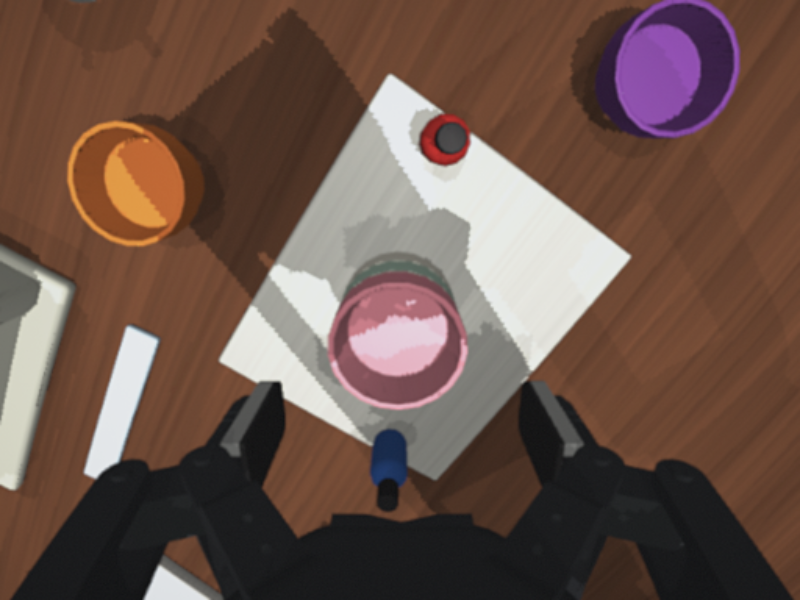

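The rim centre is at (398,345), which matches the predicted (399,345), so the tool is centred over the cup. Next I work out the tip height when open from the fingertip pixels (284,383) and (520,383).

```bash
python3 - <<'E'
from h import *
s=load('w2'); t=np.array([571,-213.5,145.5]); e=np.array(s['eye'])
u=(e-t)[:2]; u/=np.linalg.norm(u); v=np.array([-u[1],u[0]])
for z in(-4,-9,-13,-22):
  for o in(-11,11): print(z,o,(w2px(s,[[*(t[:2]+o*u+c*42.6*v),t[2]+z] for c in(-1,1)])/.64).round().tolist())
E
```

```text
-4 -11 [[518.0, 434.0], [281.0, 434.0]]
-4 11 [[525.0, 380.0], [275.0, 380.0]]
-9 -11 [[515.0, 425.0], [285.0, 425.0]]
-9 11 [[521.0, 373.0], [279.0, 373.0]]
-13 -11 [[512.0, 419.0], [288.0, 419.0]]
-13 11 [[518.0, 368.0], [282.0, 367.0]]
-22 -11 [[507.0, 405.0], [293.0, 405.0]]
-22 11 [[512.0, 356.0], [288.0, 356.0]]
```

>>> {"method": "step_arm", "body": {
  "targets": [
    [[0,0,-20,0,0,0],[0,0,-40,0,0,0],[0,0,-52,0,0,0],[0,0,-58,0,0,0],[0,0,-58,0,0,0],[0,0,-58,0,0,0]]
  ]
}}

```text
time: 2.53
tool_pos: [572.1, -213.0, 88.3]
tcp_rot: [-180.0, -0.0, -59.8]
ft_force: [0.1, -0.6, 0.5]
finger_gap: 85.4
grip_force: 0.0
```

>>> {"method": "step_arm", "body": {
  "targets": [
    [[0,0,0,0,0,0],[0,0,0,0,0,0],[0,0,0,0,0,0],[0,0,0,0,0,0],[0,0,0,0,0,0],[0,0,0,0,0,0],[0,0,0,0,0,0],[0,0,0,0,0,0]]
  ],
  "fingers": 0.3,
  "newtons": 25
}}

```text
time: 3.2
tool_pos: [572.8, -213.2, 89.1]
tcp_rot: [-179.9, -0.1, -59.8]
ft_force: [-1.3, -0.4, 6.3]
finger_gap: 65.0
grip_force: 28.7
```

>>> {"method": "step_arm", "body": {
  "targets": [
    [[0,0,5,0,0,0],[0,0,12,0,0,0],[0,0,22,0,0,0],[0,0,35,0,0,0],[0,0,55,0,0,0],[0,0,80,0,0,0],[0,0,105,0,0,0],[0,0,113,0,0,0],[0,0,113,0,0,0],[0,0,113,0,0,0]]
  ]
}}

```text
time: 4.03
tool_pos: [572.0, -212.7, 200.6]
tcp_rot: [-180.0, -0.1, -59.8]
ft_force: [-0.7, -0.9, -1.8]
finger_gap: 65.0
grip_force: 28.1
```

```bash
python3 - <<'E'
from h import *
d=snap('side','d1'); a=snap('scene','s1'); q=r.sense(); print(q['tool_pos'],q['tcp_rot'],q['finger_gap'],q['ft_force'],q['grip_force'])
c1=cv2.resize(a['img'][110:190,250:350],(500,400),interpolation=cv2.INTER_CUBIC)
c2=cv2.resize(a['img'][120:300,130:280],(300,360),interpolation=cv2.INTER_CUBIC)
m=np.zeros((400,800,3),np.uint8); m[:,:500]=c1; m[:360,500:]=c2
cv2.imwrite('pics/m2.png',m)
E
```

```text
[ 570.80922022 -212.11395447  198.26399415] [ 1.79904038e+02  1.39574242e-01 -5.97711759e+01] 64.85785678316658 [ 0.17759118 -0.17088234 -0.69530973] 28.087920863181353
```

View pics/m2.png

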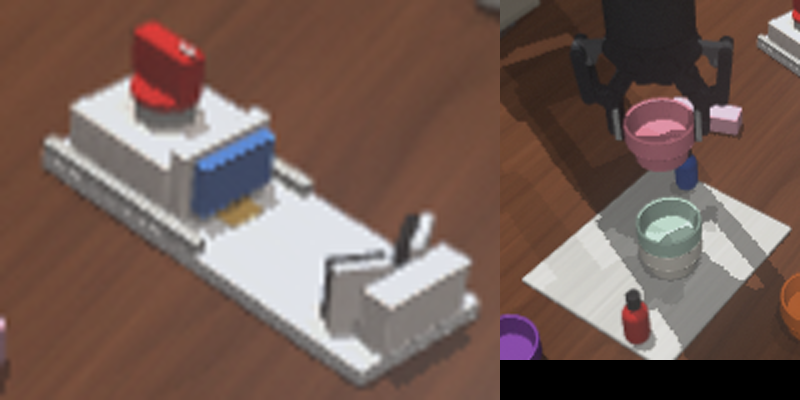

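The pink cup came up alone, with green and white still stacked at (670,240) in the crop. I now move behind the holder for a wrist look at the V.

>>> {"method": "step_arm", "body": {
  "targets": [
    [[-5,37,10,0,0,0.07],[-9,74,20,0,0,0.14],[-13,111,30,0,0,0.21],[-18,148,40,0,0,0.28],[-22,185,50,0,0,0.35],[-27,222,60,0,0,0.42],[-31,259,60,0,0,0.49],[-36,296,60,0,0,0.56],[-40,333,60,0,0,0.63],[-44,370,60,0,0,0.7],[-49,407,60,0,0,0.72],[-49,407,60,0,0,0.72]]
  ]
}}

```text
time: 5.13
tool_pos: [520.3, 200.3, 258.0]
tcp_rot: [-180.0, 0.2, -18.1]
ft_force: [0.3, -0.0, -0.8]
finger_gap: 64.7
grip_force: 28.5
```

>>> {"method": "step_arm", "body": {
  "targets": [
    [[0,0,0,0,0,0],[0,0,0,0,0,0],[0,0,0,0,0,0]]
  ]
}}

```text
time: 5.38
tool_pos: [522.6, 193.3, 259.2]
tcp_rot: [179.9, 0.1, -18.6]
ft_force: [-0.4, -0.5, -1.3]
finger_gap: 64.8
grip_force: 28.5
```

```bash
python3 - <<'E'
from h import *
s=snap('wrist','w3'); q=r.sense(); print(q['tool_pos'],q['tcp_rot'],q['finger_gap'],s['eye'],s['attitude'],q['joint_pos'].round(1))
cv2.imwrite('pics/w3b.png',cv2.resize(s['img'],(800,600)))
E
```

```text
[522.78074561 193.11850965 259.49788871] [ 1.79941786e+02  5.13408036e-02 -1.86229646e+01] 64.88245345035273 [602.31585076 167.43490009 379.55116747] [ -19.1621087    -0.14892571 -108.6291978 ] [ 15.    0.8  91.6  -0.   87.7 123.6]
```

View pics/w3b.png

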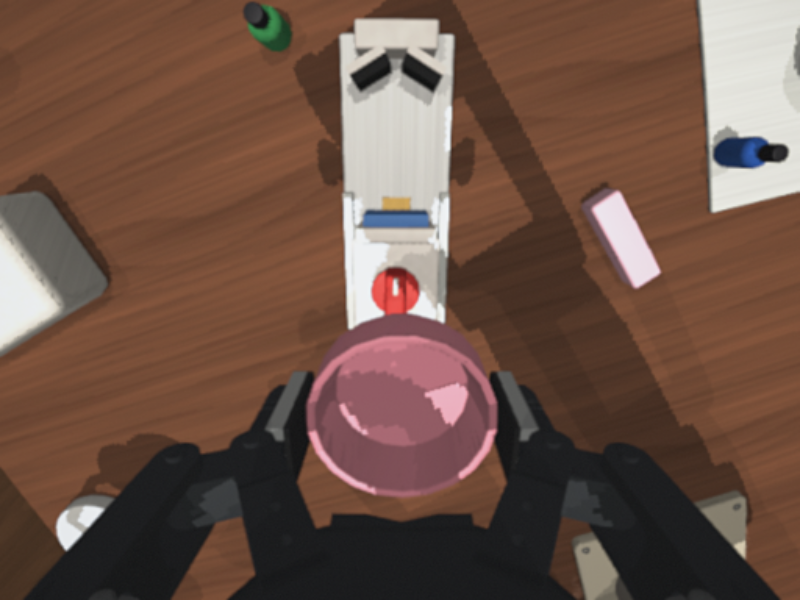

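The wrist view shows the plate end corners at (340,35) and (454,35), and the cushion between rows 211 and 228 centred on x=396. The knob flange is at (396,291) and the brass at (397,203). The green bottle at (268,27) is well clear.

```bash
python3 - <<'E'
from h import *
s=load('w3');k=.64;P=lambda u,v,z:px2w(s,u*k,v*k,z)
a=P(340,35,12);b=P(454,35,12);print('corners',a,b,np.linalg.norm(a-b))
for v in(60,120,180): print('edges',P(340+(v-35)*.033,v,12))
c,d=P(345,190,12),P(449,190,12); print(c,d,np.linalg.norm(c-d))
m1=(a+b)/2;m2=(c+d)/2;x=(m1-m2);print('yaw edges',np.degrees(np.arctan2(x[1],x[0])),'yaw end',np.degrees(np.arctan2(*(a-b)[:2][::-1]))-90,'len',np.linalg.norm(x))
y=np.radians(-18.5);ux=np.array([np.cos(y),np.sin(y)]);o=m1[:2]-120*ux
print('origin',o,'seat',o+55*ux)
uy=np.array([-ux[1],ux[0]])
H=lambda p:[round(float((p[:2]-o)@ux),1),round(float((p[:2]-o)@uy),1)]
print('cush top',H(P(396,229,51)),'bottom',H(P(396,211,19)),'flange',H(P(396,291,64)),'Vtop back',H(P(396,20,52)), 'arm',H(P(354,75,52)),H(P(439,80,52)))
print('tcp',H(np.array([522.7,193.2])))
W=lambda x,y_,z:[*(o+x*ux+y_*uy),z]
print((w2px(s,[W(120,45,12),W(120,-45,12),W(0,45,12),W(0,-45,12),W(-60,0,64),W(120,0,52)])/k).round())
E
```

```text
corners [703.1 183.   12. ] [674.5  98.5  12. ] 89.20880001434837
edges [685.9 188.8  12. ]
edges [643.3 203.3  12. ]
edges [597.8 218.8  12. ]
[589.9 221.6  12. ] [561.2 136.9  12. ] 89.4303080616409
yaw edges -18.775765699116302 yaw end -18.698982804181128 len 119.6152686741956
origin [575.00116138 178.82655877] seat [627.15896241 161.37480267]
cush top [-26.7, 1.3] bottom [-16.7, 1.4] flange [-74.0, 1.5] Vtop back [119.4, 0.4] arm [84.2, 30.6] [80.8, -30.1]
tcp [-54.2, -3.0]
[[340.  35.]
 [455.  35.]
 [345. 191.]
 [450. 190.]
 [398. 274.]
 [397.  19.]]
```

>>> {"method": "step_arm", "body": {
  "targets": [
    [[32,-10,-20,0,0,0],[64,-19,-45,0,0,0],[96,-28.7,-75,0,0,0],[96,-28.7,-105,0,0,0],[96,-28.7,-135,0,0,0],[96,-28.7,-160,0,0,0],[96,-28.7,-180,0,0,0],[96,-28.7,-195,0,0,0],[96,-28.7,-199,0,0,0],[96,-28.7,-199,0,0,0],[96,-28.7,-199,0,0,0]]
  ]
}}

```text
time: 6.35
tool_pos: [619.4, 165.0, 62.1]
tcp_rot: [-180.0, -0.0, -18.6]
ft_force: [0.0, 1.0, -1.5]
finger_gap: 65.0
grip_force: 28.5
```

>>> {"method": "step_arm", "body": {
  "targets": [
    [[0,0,-2,0,0,0],[0,0,-4,0,0,0],[0,0,-6,0,0,0],[0,0,-7,0,0,0],[0,0,-7,0,0,0]]
  ]
}}

```text
time: 6.77
tool_pos: [618.7, 165.8, 54.3]
tcp_rot: [180.0, 0.0, -18.5]
ft_force: [-0.1, 0.2, -1.2]
finger_gap: 65.2
grip_force: 28.5
```

>>> {"method": "step_arm", "body": {
  "targets": [
    [[0,0,-0.7,0,0,0],[0,0,-1.4,0,0,0],[0,0,-1.4,0,0,0]]
  ]
}}

```text
time: 7.02
tool_pos: [618.9, 165.8, 53.2]
tcp_rot: [-180.0, -0.0, -18.5]
ft_force: [-0.8, -0.2, 1.4]
finger_gap: 64.9
grip_force: 28.8
```

>>> {"method": "step_arm", "body": {
  "targets": [
    [[0,0,-0.7,0,0,0],[0,0,-0.7,0,0,0]]
  ]
}}

```text
time: 7.18
tool_pos: [618.9, 165.8, 53.2]
tcp_rot: [-180.0, -0.0, -18.5]
ft_force: [-4.8, -0.4, 6.7]
finger_gap: 64.8
grip_force: 29.3
```

>>> {"method": "step_arm", "body": {
  "targets": [
    [[0,-0.5,0.7,0,0,0],[2.5,-1.8,0.7,0,0,0],[5,-3,0.7,0,0,0],[6.5,-3.6,0.7,0,0,0],[6.5,-3.6,0.7,0,0,0]]
  ]
}}

```text
time: 7.6
tool_pos: [625.8, 162.1, 53.1]
tcp_rot: [-180.0, -0.0, -18.5]
ft_force: [-0.8, 0.4, 4.2]
finger_gap: 64.6
grip_force: 29.1
```

>>> {"method": "step_arm", "body": {
  "targets": [
    [[0.7,-0.2,0,0,0,0],[1.3,-0.4,0,0,0,0],[1.3,-0.4,0,0,0,0]]
  ]
}}

```text
time: 7.85
tool_pos: [626.6, 161.9, 53.2]
tcp_rot: [-180.0, 0.0, -18.5]
ft_force: [-4.9, 1.0, 5.4]
finger_gap: 64.6
grip_force: 29.3
```

>>> {"method": "step_arm", "body": {
  "targets": [
    [[0.6,-0.2,0,0,0,0],[0.6,-0.2,0,0,0,0]]
  ]
}}

```text
time: 8.02
tool_pos: [627.1, 161.7, 53.2]
tcp_rot: [-180.0, 0.0, -18.5]
ft_force: [-5.4, 1.8, 6.4]
finger_gap: 64.7
grip_force: 29.3
```

>>> {"method": "step_arm", "body": {
  "targets": [
    [[0.5,-0.2,0,0,0,0],[0.5,-0.2,0,0,0,0]]
  ]
}}

```text
time: 8.18
tool_pos: [627.6, 161.6, 53.2]
tcp_rot: [-180.0, 0.0, -18.5]
ft_force: [-3.7, 1.6, 5.6]
finger_gap: 64.9
grip_force: 29.3
```

>>> {"method": "step_arm", "body": {
  "targets": [
    [[0.5,-0.2,0,0,0,0],[1,-0.3,0,0,0,0],[1,-0.3,0,0,0,0]]
  ]
}}

```text
time: 8.43
tool_pos: [628.6, 161.3, 53.2]
tcp_rot: [-180.0, 0.0, -18.5]
ft_force: [-4.5, 0.8, 6.3]
finger_gap: 65.0
grip_force: 29.2
```

>>> {"method": "step_arm", "body": {
  "targets": [
    [[0.5,-0.2,0,0,0,0],[1,-0.3,0,0,0,0],[1,-0.3,0,0,0,0]]
  ]
}}

```text
time: 8.68
tool_pos: [629.6, 160.9, 53.2]
tcp_rot: [-180.0, 0.0, -18.5]
ft_force: [-4.4, 0.2, 5.7]
finger_gap: 65.0
grip_force: 29.3
```

>>> {"method": "step_arm", "body": {
  "targets": [
    [[0,0,0.4,0,0,0],[1,-0.3,0.4,0,0,0],[1,-0.3,0.4,0,0,0]]
  ]
}}

```text
time: 8.93
tool_pos: [630.8, 160.3, 53.2]
tcp_rot: [180.0, -0.0, -18.5]
ft_force: [-2.0, -0.1, 3.3]
finger_gap: 64.8
grip_force: 28.9
```

>>> {"method": "step_arm", "body": {
  "targets": [
    [[0.5,-0.2,0,0,0,0],[1,-0.3,0,0,0,0],[1,-0.3,0,0,0,0]]
  ]
}}

```text
time: 9.18
tool_pos: [631.5, 160.1, 53.2]
tcp_rot: [180.0, 0.0, -18.5]
ft_force: [-4.4, 0.2, 4.3]
finger_gap: 64.7
grip_force: 29.0
```

>>> {"method": "step_arm", "body": {
  "targets": [
    [[0.5,-0.2,0,0,0,0],[1,-0.3,0,0,0,0],[1,-0.3,0,0,0,0]]
  ]
}}

```text
time: 9.43
tool_pos: [631.6, 160.1, 53.2]
tcp_rot: [180.0, 0.1, -18.5]
ft_force: [-9.8, 0.8, 7.7]
finger_gap: 64.4
grip_force: 29.5
```

```bash
python3 - <<'E'
from h import *
s=snap('wrist','w4'); a=snap('side','d4'); q=r.sense(); print(q['tool_pos'],q['ft_force'],q['finger_gap'],s['eye'])
m=np.hstack([cv2.resize(s['img'],(500,375)),cv2.resize(a['img'][220:350,170:274],(300,375),interpolation=cv2.INTER_CUBIC)])
cv2.imwrite('pics/m4.png',m)
E
```

```text
[631.54152132 160.09902924  53.16212276] [-9.23403542  2.45182438  8.02972882] 64.76845256953418 [711.43446965 134.21291787 173.47123509]
```

View pics/m4.png

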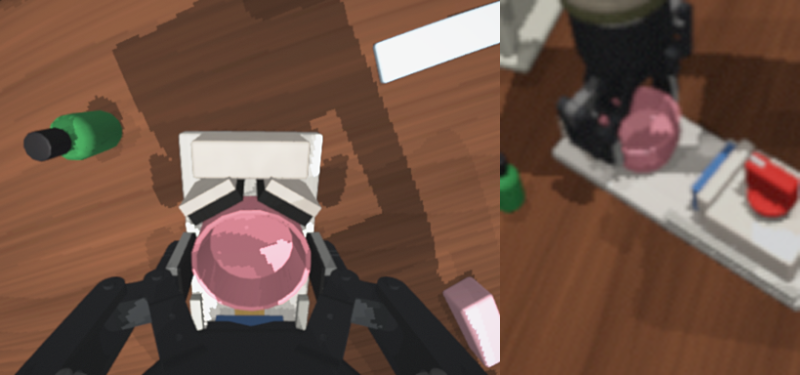

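The cup sits against both rubber arms of the V (about (250,200) in the left picture). The motion stopped and the force rose to 10 N, so it is home. Now I release it.

>>> {"method": "step_arm", "body": {
  "targets": [
    [[-0.8,0.3,0.2,0,0,0],[-0.8,0.3,0.2,0,0,0]]
  ]
}}

```text
time: 9.7
tool_pos: [631.5, 160.1, 53.2]
tcp_rot: [180.0, 0.0, -18.5]
ft_force: [-4.6, 1.9, 2.8]
finger_gap: 64.7
grip_force: 28.9
```

>>> {"method": "step_arm", "body": {
  "targets": [
    [[0,0,0,0,0,0],[0,0,0,0,0,0],[0,0,0,0,0,0],[0,0,0,0,0,0],[0,0,0,0,0,0],[0,0,0,0,0,0]]
  ],
  "fingers": -1
}}

```text
time: 10.2
tool_pos: [632.0, 160.1, 53.5]
tcp_rot: [-180.0, -0.0, -18.5]
ft_force: [0.4, -0.7, 0.1]
finger_gap: 85.4
grip_force: 0.0
```

>>> {"method": "step_arm", "body": {
  "targets": [
    [[0,0,10,0,0,0],[0,0,30,0,0,0],[0,0,60,0,0,0],[-30,10,90,0,0,0],[-65,22,120,0,0,0],[-100,33,140,0,0,0],[-125,42,140,0,0,0],[-125,42,140,0,0,0],[-125,42,140,0,0,0]]
  ]
}}

```text
time: 10.95
tool_pos: [506.1, 203.0, 195.2]
tcp_rot: [-179.9, -0.1, -18.4]
ft_force: [0.1, -0.1, 0.5]
finger_gap: 85.6
grip_force: 0.0
```

```bash
python3 - <<'E'
from h import *
s=snap('wrist','w5'); q=r.sense(); print(q['tool_pos'],q['tcp_rot'],q['ft_force'],q['finger_gap'],s['eye'],s['attitude'])
cv2.imwrite('pics/w5b.png',cv2.resize(s['img'],(800,600)))
E
```

```text
[506.969478   202.42664352 194.67516713] [-1.79944026e+02 -1.06566399e-01 -1.84607012e+01] [ 0.03805379  0.49964404 -0.31399053] 85.65360364417847 [585.45338549 177.1494585  315.91073858] [-1.89665383e+01  1.28287298e-02 -1.08446120e+02]
```

View pics/w5b.png

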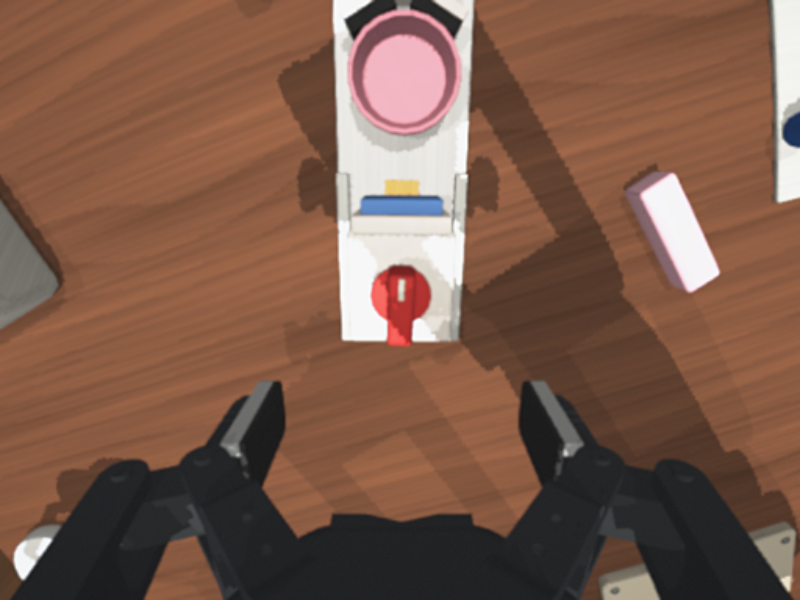

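The cup stands in the V at (404,72). The knob flange is centred at (401,295), and the bar's top runs from (402,278) to (399,345), in line with the slide, with the mark toward the V.

```bash
python3 - <<'E'
from h import *
s=load('w5');k=.64;P=lambda u,v,z:px2w(s,u*k,v*k,z)
a,b=P(402,278,92),P(399,345,92);print(a,b,np.linalg.norm(a-b),(a+b)/2,np.degrees(np.arctan2(*(a-b)[:2][::-1])))
f=P(401,295,64);print('flange',f,'cup rim',P(404,72,54),'cush bot',P(402,196,19),P(402,215,51))
q=r.sense();t=q['tool_pos'];print(t,((a+b)/2-t),f-t)
u=np.array([np.cos(np.radians(-18.6)),np.sin(np.radians(-18.6))])
for c in(np.array([505.5,203.0]),f[:2]): print((w2px(s,[[*(c+d*u),z] for d,z in((-22,92),(22,92),(22,64),(0,64),(20,64))])/k).round().tolist())
E
```

```text
[523.7 197.3  92. ] [485.2 212.   92. ] 41.21092088269812 [504.45 204.65  92.  ] -20.897765498838815
flange [505.5 204.   64. ] cup rim [628.7 161.1  54. ] cush bot [560.  185.1  19. ] [551.6 188.   51. ]
[506.969478   202.42664352 194.67516713] [  -2.519478      2.22335648 -102.67516713] [  -1.469478      1.57335648 -130.67516713]
[[402.0, 345.0], [403.0, 273.0], [403.0, 261.0], [402.0, 295.0], [403.0, 264.0]]
[[401.0, 345.0], [401.0, 273.0], [401.0, 261.0], [401.0, 295.0], [401.0, 264.0]]
```

>>> {"method": "step_arm", "body": {
  "targets": [
    [[0,0,-30,0,0,0],[0,0,-60,0,0,0],[0,0,-85,0,0,0],[0,0,-99,0,0,0],[0,0,-105,0,0,0],[0,0,-105,0,0,0],[0,0,-105,0,0,0]]
  ]
}}

```text
time: 11.58
tool_pos: [507.6, 201.9, 88.8]
tcp_rot: [180.0, -0.0, -18.6]
ft_force: [-0.0, 0.4, 0.5]
finger_gap: 85.2
grip_force: 0.0
```

>>> {"method": "step_arm", "body": {
  "targets": [
    [[0,0,0,0,0,0],[0,0,0,0,0,0],[0,0,0,0,0,0],[0,0,0,0,0,0],[0,0,0,0,0,0],[0,0,0,0,0,0],[0,0,0,0,0,0],[0,0,0,0,0,0],[0,0,0,0,0,0],[0,0,0,0,0,0]]
  ],
  "fingers": 1,
  "newtons": 45
}}

```text
time: 12.42
tool_pos: [507.3, 203.2, 89.2]
tcp_rot: [-179.9, -0.0, -18.5]
ft_force: [0.1, 4.5, 1.6]
finger_gap: 15.5
grip_force: 46.2
```

```bash
python3 -c "
from h import *
q=r.sense();print(q['tool_pos'],q['tcp_rot'],q['ft_force'],q['wrist_torque'],q['finger_gap'],q['grip_force'],q['joint_pos'].round(1))"
```

```text
[507.31650157 203.18293924  89.222497  ] [-1.79879742e+02 -4.31646002e-02 -1.85026975e+01] [0.06892685 4.52299425 1.55316628] [ 0.66665395 -0.02702902 -0.11400214] 15.493438327925974 46.24067544937134 [1.640e+01 7.300e+00 1.033e+02 1.000e-01 6.930e+01 1.249e+02]
```

>>> {"method": "step_arm", "body": {
  "targets": [
    [[0.3,0.8,0,0,0,0.1],[0.3,0.8,0,0,0,0.2],[0.3,0.8,0,0,0,0.3],[0.3,0.8,0,0,0,0.4],[0.3,0.8,0,0,0,0.5],[0.3,0.8,0,0,0,0.6],[0.3,0.8,0,0,0,0.7],[0.3,0.8,0,0,0,0.8],[0.3,0.8,0,0,0,0.9],[0.3,0.8,0,0,0,1.0],[0.3,0.8,0,0,0,1.1],[0.3,0.8,0,0,0,1.2]]
  ]
}}

```text
time: 13.42
tool_pos: [507.4, 205.2, 89.3]
tcp_rot: [-179.9, -0.2, 50.5]
ft_force: [-0.6, 10.3, 0.3]
finger_gap: 14.9
grip_force: 46.2
```

```bash
python3 -c "
from h import *
q=r.sense();print(q['tool_pos'],q['tcp_rot'],q['ft_force'],q['wrist_torque'],q['finger_gap'],q['grip_force'],q['joint_pos'].round(1))"
```

```text
[507.35301644 205.21886641  89.25739119] [-179.9138484    -0.21290595   50.54743357] [-0.55896382 10.27026871  0.3190838 ] [ 1.84558419 -0.05412607 -0.10823484] 14.887555225795376 46.18081569671631 [ 16.5   7.4 103.2   0.2  69.3  55.9]
```

>>> {"method": "step_arm", "body": {
  "targets": [
    [[0,1,0,0,0,0.1],[0,2,0,0,0,0.2],[0,2,0,0,0,0.3],[0,2,0,0,0,0.4],[0,2,0,0,0,0.5],[0,2,0,0,0,0.6],[0,2,0,0,0,0.7],[0,2,0,0,0,0.8],[0,2,0,0,0,0.9],[0,2,0,0,0,1.0],[0,2,0,0,0,1.1],[0,2,0,0,0,1.2]]
  ]
}}

```text
time: 14.42
tool_pos: [507.4, 205.1, 89.2]
tcp_rot: [180.0, 0.0, 119.3]
ft_force: [-1.6, 0.0, 5.4]
finger_gap: 15.1
grip_force: 46.7
```

```bash
python3 -c "
from h import *
q=r.sense();print(q['tool_pos'],q['tcp_rot'],q['ft_force'],q['wrist_torque'],q['finger_gap'],q['grip_force'],q['joint_pos'].round(1))"
```

```text
[507.41547336 205.13687529  89.18258486] [1.79957188e+02 2.94092593e-03 1.19274842e+02] [-1.60297818  0.01446107  5.42051617] [ 0.06947324  0.19568384 -0.10604772] 15.143362175282675 46.67523980140686 [ 16.6   7.5 103.1   0.   69.4 -12.6]
```

>>> {"method": "step_arm", "body": {
  "targets": [
    [[5,-1.6,-0.5,0,0,0],[11,-3.6,-1,0,0,0],[17,-5.6,-1,0,0,0],[23,-7.6,-1,0,0,0],[28,-9.4,-1,0,0,0],[32,-10.8,-1,0,0,0],[32,-10.8,-1,0,0,0],[32,-10.8,-1,0,0,0]]
  ]
}}

```text
time: 15.08
tool_pos: [540.8, 193.7, 89.2]
tcp_rot: [179.9, 0.1, 118.9]
ft_force: [-0.6, -3.4, 8.7]
finger_gap: 15.6
grip_force: 47.1
```

>>> {"method": "step_arm", "body": {
  "targets": [
    [[1,-0.3,0,0,0,0],[1.9,-0.6,0,0,0,0],[1.9,-0.6,0,0,0,0]]
  ]
}}

```text
time: 15.33
tool_pos: [542.1, 193.3, 89.2]
tcp_rot: [179.9, 0.1, 119.0]
ft_force: [-2.2, -2.1, 9.8]
finger_gap: 15.3
grip_force: 47.3
```

>>> {"method": "step_arm", "body": {
  "targets": [
    [[0,0,1,0,0,0],[0,-0.5,2,0,0,0],[0,-0.5,2,0,0,0]]
  ]
}}

```text
time: 15.58
tool_pos: [541.1, 193.5, 89.3]
tcp_rot: [180.0, -0.0, 119.0]
ft_force: [1.7, 3.7, -2.4]
finger_gap: 15.3
grip_force: 45.8
```

>>> {"method": "step_arm", "body": {
  "targets": [
    [[1,-0.3,0,0,0,0],[1,-0.3,0,0,0,0],[1,-0.3,0,0,0,0]]
  ]
}}

```text
time: 15.83
tool_pos: [541.8, 193.2, 89.3]
tcp_rot: [-180.0, -0.1, 119.0]
ft_force: [-1.1, 5.8, -1.0]
finger_gap: 15.3
grip_force: 45.8
```

>>> {"method": "step_arm", "body": {
  "targets": [
    [[1,-0.3,0,0,0,0],[1,-0.3,0,0,0,0],[1,-0.3,0,0,0,0]]
  ]
}}

```text
time: 16.08
tool_pos: [542.7, 192.9, 89.3]
tcp_rot: [-180.0, -0.1, 119.0]
ft_force: [-1.3, 5.0, -0.3]
finger_gap: 15.1
grip_force: 45.9
```

>>> {"method": "step_arm", "body": {
  "targets": [
    [[1.1,0.4,0,0,0,0],[1.1,0.4,0,0,0,0],[1.1,0.4,0,0,0,0]]
  ]
}}

```text
time: 16.33
tool_pos: [543.5, 192.8, 89.2]
tcp_rot: [-179.9, -0.0, 119.0]
ft_force: [-4.1, 1.3, 1.7]
finger_gap: 15.2
grip_force: 46.2
```

>>> {"method": "step_arm", "body": {
  "targets": [
    [[1,-0.3,0,0,0,0],[1,-0.3,0,0,0,0],[1,-0.3,0,0,0,0]]
  ]
}}

```text
time: 16.58
tool_pos: [544.4, 192.5, 89.2]
tcp_rot: [-179.9, -0.0, 119.0]
ft_force: [-5.2, 1.1, 2.4]
finger_gap: 15.0
grip_force: 46.3
```

>>> {"method": "step_arm", "body": {
  "targets": [
    [[1,-0.3,0,0,0,0],[1,-0.3,0,0,0,0],[1,-0.3,0,0,0,0]]
  ]
}}

```text
time: 16.83
tool_pos: [545.2, 192.2, 89.2]
tcp_rot: [-179.9, -0.0, 119.0]
ft_force: [-6.6, 2.2, 3.3]
finger_gap: 15.3
grip_force: 46.5
```

>>> {"method": "step_arm", "body": {
  "targets": [
    [[-1.6,0.5,-0.3,0,0,0],[-1.6,0.5,-0.3,0,0,0],[-1.6,0.5,-0.3,0,0,0]]
  ]
}}

```text
time: 17.08
tool_pos: [544.2, 192.6, 89.2]
tcp_rot: [-180.0, -0.0, 119.0]
ft_force: [-6.0, 1.3, 3.3]
finger_gap: 15.2
grip_force: 46.5
```

```bash
python3 - <<'E'
from h import *
s=snap('wrist','w6'); q=r.sense(); print(q['tool_pos'],q['ft_force'],q['wrist_torque'])
a=snap('scene','s6')['img'];b=snap('side','d6')['img']
cv2.imwrite('pics/m6.png',np.hstack([cv2.resize(a[110:190,250:350],(500,400),interpolation=cv2.INTER_CUBIC),cv2.resize(b[220:350,170:268],(300,400),interpolation=cv2.INTER_CUBIC)]))
E
```

```text
[544.14523771 192.59737385  89.21905552] [-5.15216737  1.26555247  3.67307674] [0.31830123 0.86938697 0.02275046]
```

View pics/m6.png

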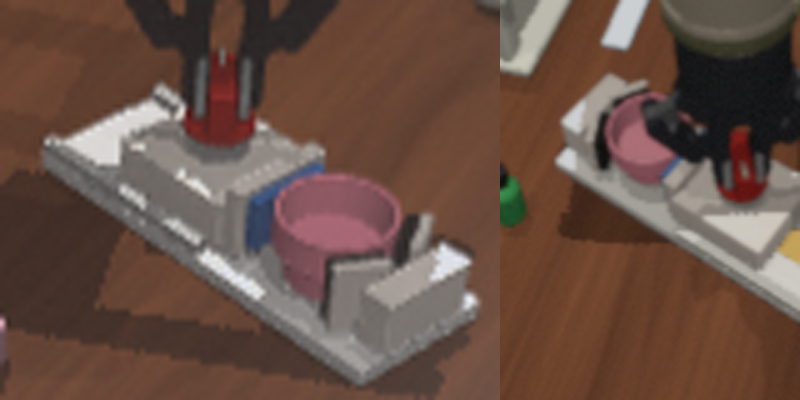

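>>> {"method": "step_arm", "body": {
  "targets": [
    [[-1,0.3,0,0,0,0],[-1,0.3,0,0,0,0],[-1,0.3,0,0,0,0]]
  ]
}}

```text
time: 17.48
tool_pos: [543.5, 192.8, 89.2]
tcp_rot: [-180.0, 0.0, 119.0]
ft_force: [-4.7, 0.2, 3.6]
finger_gap: 15.3
grip_force: 46.4
```

>>> {"method": "step_arm", "body": {
  "targets": [
    [[-0.6,0.2,0,0,0,0],[-0.6,0.2,0,0,0,0],[-0.6,0.2,0,0,0,0]]
  ]
}}

```text
time: 17.73
tool_pos: [543.1, 193.0, 89.2]
tcp_rot: [180.0, 0.0, 119.0]
ft_force: [-1.7, -0.9, 2.6]
finger_gap: 15.5
grip_force: 46.3
```

>>> {"method": "step_arm", "body": {
  "targets": [
    [[0,0,0,0,0,-0.1],[0,0,0,0,0,-0.2],[0,0,0,0,0,-0.3],[0,0,0,0,0,-0.4],[0,0,0,0,0,-0.5],[0,0,0,0,0,-0.6],[0,0,0,0,0,-0.6]]
  ]
}}

```text
time: 18.32
tool_pos: [543.5, 193.4, 89.3]
tcp_rot: [179.9, -0.0, 84.3]
ft_force: [-0.3, 1.4, -0.8]
finger_gap: 15.2
grip_force: 46.1
```

>>> {"method": "step_arm", "body": {
  "targets": [
    [[0.7,0,0,0,0,0],[0.7,0,0,0,0,0],[0.7,0,0,0,0,0]]
  ]
}}

```text
time: 18.57
tool_pos: [543.6, 193.3, 89.2]
tcp_rot: [-180.0, -0.0, 84.8]
ft_force: [-1.8, 1.3, 2.1]
finger_gap: 15.3
grip_force: 46.3
```

>>> {"method": "step_arm", "body": {
  "targets": [
    [[0,0,0,0,0,-0.1],[0,0,0,0,0,-0.2],[0,0,0,0,0,-0.3],[0,0,0,0,0,-0.4],[0,0,0,0,0,-0.5],[0,0,0,0,0,-0.6],[0,0,0,0,0,-0.6]]
  ]
}}

```text
time: 19.15
tool_pos: [544.3, 193.0, 89.3]
tcp_rot: [179.9, -0.0, 50.0]
ft_force: [2.0, 0.0, -1.6]
finger_gap: 15.1
grip_force: 46.0
```

```bash
python3 -c "
from h import *
q=r.sense();print(q['tool_pos'],q['tcp_rot'],q['ft_force'],q['wrist_torque'])"
```

```text
[544.29855283 192.95393325  89.26859255] [ 1.79925877e+02 -3.47120041e-02  5.00491484e+01] [ 1.99178095  0.00301283 -1.57863132] [-0.11678791 -0.53260468 -0.11946088]
```

>>> {"method": "step_arm", "body": {
  "targets": [
    [[0,0,0,0,0,-0.1],[0,0,0,0,0,-0.2],[0,0,0,0,0,-0.3],[0,0,0,0,0,-0.4],[0,0,0,0,0,-0.5],[0,0,0,0,0,-0.6],[0,0,0,0,0,-0.7],[0,0,0,0,0,-0.8],[0,0,0,0,0,-0.9],[0,0,0,0,0,-1.0],[0,0,0,0,0,-1.1],[0,0,0,0,0,-1.2]]
  ]
}}

```text
time: 20.15
tool_pos: [544.7, 190.9, 89.3]
tcp_rot: [179.8, -0.2, -18.5]
ft_force: [4.2, -10.8, 0.3]
finger_gap: 14.8
grip_force: 46.0
```

```bash
python3 -c "
from h import *
q=r.sense();print(q['tool_pos'],q['tcp_rot'],q['ft_force'],q['wrist_torque'],q['joint_pos'].round(1))"
```

```text
[544.66192012 190.89896465  89.28632024] [ 1.79830993e+02 -1.51473206e-01 -1.85362830e+01] [  4.20925951 -10.75516313   0.31476546] [-2.01934104 -0.5656141   0.15524041] [ 14.4  11.9  98.1  -0.2  70.  123. ]
```

>>> {"method": "step_arm", "body": {
  "targets": [
    [[-0.3,-1,0,0,0,-0.07],[-0.6,-2,0,0,0,-0.14],[-0.6,-2,0,0,0,-0.14],[-0.6,-2,0,0,0,-0.14]]
  ]
}}

```text
time: 20.48
tool_pos: [544.4, 190.4, 89.3]
tcp_rot: [-180.0, -0.2, -26.3]
ft_force: [7.0, -3.3, -3.0]
finger_gap: 15.0
grip_force: 45.6
```

>>> {"method": "step_arm", "body": {
  "targets": [
    [[-0.8,0.3,0,0,0,0],[-0.8,0.3,0,0,0,0]]
  ]
}}

```text
time: 20.65
tool_pos: [544.2, 190.4, 89.3]
tcp_rot: [-180.0, -0.2, -26.3]
ft_force: [9.7, -3.3, -6.4]
finger_gap: 15.2
grip_force: 45.1
```

```bash
python3 -c "
from h import *
q=r.sense();print(q['tool_pos'],q['tcp_rot'],q['ft_force'],q['wrist_torque'],q['joint_pos'].round(1))"
```

```text
[544.18795236 190.42471123  89.34973799] [-179.96289291   -0.2452705   -26.28468764] [ 9.6759536  -3.34188964 -6.37803784] [-0.73010291 -1.61044186 -0.09824089] [ 1.430e+01  1.160e+01  9.840e+01 -1.000e-01  6.980e+01  1.306e+02]
```

The carriage holds against a 10 N pull, so it is locked. I take the load off, release and retreat.

>>> {"method": "step_arm", "body": {
  "targets": [
    [[1.8,-1.1,-1,0,0,0],[1.8,-1.1,-1,0,0,0]]
  ]
}}

```text
time: 20.82
tool_pos: [544.8, 190.2, 89.2]
tcp_rot: [-180.0, -0.1, -26.3]
ft_force: [-1.4, -1.3, 6.2]
finger_gap: 15.0
grip_force: 47.0
```

>>> {"method": "step_arm", "body": {
  "targets": [
    [[0,0,0,0,0,0],[0,0,0,0,0,0],[0,0,0,0,0,0],[0,0,0,0,0,0],[0,0,0,0,0,0],[0,0,0,0,0,0],[0,0,0,0,0,0],[0,0,0,0,0,0]]
  ],
  "fingers": -1
}}

```text
time: 21.48
tool_pos: [544.0, 190.4, 88.1]
tcp_rot: [180.0, 0.0, -26.5]
ft_force: [0.3, -0.7, -0.9]
finger_gap: 85.4
grip_force: 0.0
```

>>> {"method": "step_arm", "body": {
  "targets": [
    [[0,0,8,0,0,0],[0,0,25,0,0,0],[0,0,50,0,0,0],[0,0,80,0,0,0],[-15,5,110,0,0,0],[-35,10,125,0,0,0],[-40,12,125,0,0,0],[-40,12,125,0,0,0],[-40,12,125,0,0,0]]
  ]
}}

```text
time: 22.23
tool_pos: [503.8, 202.4, 212.6]
tcp_rot: [180.0, 0.0, -26.5]
ft_force: [0.3, -1.0, -0.4]
finger_gap: 85.4
grip_force: 0.0
```

```bash
python3 - <<'E'
from h import *
s=snap('wrist','w7'); q=r.sense(); print(q['tool_pos'],q['ft_force'],q['time'])
a=snap('scene','s7')['img']
cv2.imwrite('pics/m7.png',np.hstack([cv2.resize(s['img'],(450,338)),cv2.resize(a[100:300,140:347],(350,338),interpolation=cv2.INTER_CUBIC)]))
E
```

```text
[503.76939917 202.1249881  211.91856394] [-0.37869429  0.29872927 -0.42922015] 22.2833
```

View pics/m7.png

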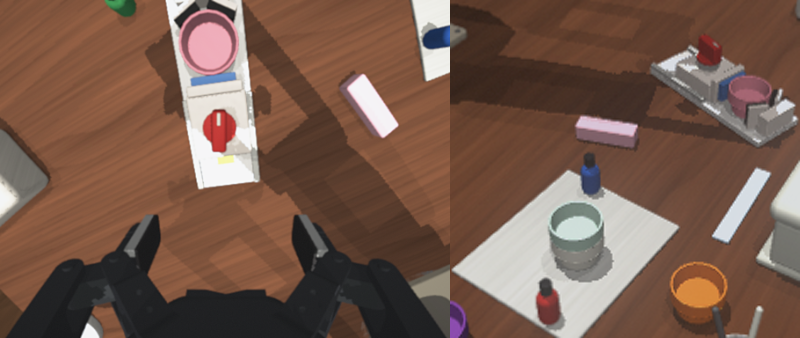

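The cup is upright in the V at (208,42), the cushion is on it and the knob is tight. The green/white stack and the other objects are where they were.

```bash
python3 -c "
from bench import r
print(r.hand_in())"
```

```text
the job is handed in; nothing more can be done
None
```

I handed the job in at 22 s of 72 s: the pink cup stands home in the V with the cushion pressed on it by an estimated 1–2 mm. The jaw is locked (it held a 10 N pull), and the last pictures show the other cups and nearby objects undisturbed; no verdict was returned.

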